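Free a ukulele back by feeling for the hidden release in the clamp strip

ROBOT

A 6-joint arm with a two-finger parallel gripper is mounted at the origin on the work surface. World frame = base frame: x ahead of the robot, y to its left, z up, the work surface at z = 0. Lengths are in m, angles in rad, forces in N, time in s.
With the tool pointing down it reaches from about 0.275 to 0.85 m from the base axis. Payload 19 kg.
Tool frame: the origin (TCP) lies at the centre of the arm's flange, where the gripper is bolted on; the fingertips stand 173 mm ahead of it and the grasp point (between the pads) lies 155 mm ahead of it; z points along the fingers, y is the line along which they close (so a half turn about z gives the same grasp; the last joint's range is limited). The gripper opens to 85 mm and grips with 20 to 120 N. Pads are 22 mm wide; open, the fingers measure 114 mm over their backs; the gripper's body (76 mm by 85 mm) begins 54 mm behind the grasp point. The pads swing forward as they close: fully open they stand 13 mm farther back than shut.
Start: joints at [0.999, 0.15, 1.437, -0, 1.554, -0.134], TCP at [0.244, 0.521, 0.405] pointing down, gripper open.
Joint ranges: [-2.8, 2.8], [-0.68, 2.1], [0.12, 2.68], [-1.39, 4.53], [0.16, 2.79], [-2.81, 2.81]. Speed limits (rad/s): [1.89, 1.89, 2.22, 3.01, 3.01, 3.01].

INTERFACE

Orientations are given as a unit quaternion [x, y, z, w].
In Python, from station import monitor, vision, job gives the robot as it stands. The module is installed in compiled form; this text tells all that it offers.
- The arm moves only by the tool carry_out, never from a script. Its argument "plan" is one flat list of numbers, 6 for each row, row after row: the shift along the world's x, y, z in mm, then the turn, a rotation vector about the world's x, y, z in degrees. A call has 1 to 12 rows; each row is the pose to reach, as a shift and turn from the pose commanded when the call began; what a row does not reach only later rows make up. A row lasts 1/10 s, in which the tool goes at most 50 mm and 8.59 degrees, less where a joint would pass 70% of its speed; a pose out of reach is approached as far as the arm can. A call with a gripper value outside its range is refused whole. "claw" is the closure, from -1 (fully open) to 1 (shut), so that 0 is half open, set as the call begins (left out, the last holds). The fingers move at their own pace and stop on an object; "grip_force" is the grip in N (left out, the last holds). Time passes only in rows, so rows that repeat a pose let the fingers close. It gives the time, the measured TCP pose, the force, the opening and the grip force at its end, in the units of the state.
- monitor.get_obs(): the state, without advancing time (a new reading comes with each control period).
- vision.grab_frame(name): name is "side" or "top"; returns a dict with "img" (384x512x3 uint8, red, green, blue), "mtx" (3x3 intrinsics, pixels), "extrinsics" (4x4, takes a point from world to camera coordinates). Camera axes: x right, y down, z forward; pixel columns grow to the right and rows downward; lengths in m; the calibration is good to about 2 mm. A picture is of the moment at which its call begins. There is no depth.
- job.sign_off(): hands the job in; it is judged then, once.
The state is a dict: "time": time; "joints": joint angles; "dq": joint speeds; "joint_torque": joint torques, N m; "position": TCP position; "orientation": TCP orientation; "ft_force": force on the tool from outside, world axes, zero at the start; "ft_torque": the same for the moment, N m; "finger_gap": finger opening in m; "grip_force": force on a finger pad.
Only numpy, scipy, OpenCV 4.12 (cv2) and the standard library are available. Lean on these libraries where they do the work, as an engineer would, in place of code of your own. Each camera call takes 0.05 s, during which the arm holds its last target. There are 200 camera calls.

TASK

Free the ukulele back from the clamp jaw: with the fingers shut, press a fingertip lightly down on the sprung pale-wood strip beside the guide with the brass cap and run it along the strip until it drops into the notch hidden there. Then press the key inside the notch fully home and move the hand clear. Pick nothing up, do not touch the jaw, never force the strip or the key, and leave everything else on the bench where it is.

Things in the scene. Friction and masses are not known exactly. Their poses are not given: they have to be found in the camera images.
- workboard: green-painted board 300 (x) x 480 (y) x 18 mm, fixed to the bench; origin under its centre, x away from the robot, y to the left. On its near part, centre line at x = -115, a straight pale-wood strip 26 wide runs along y through two guides (34 long, 60 high, centred at y = -155 and +155). The right one (-y) has a brass cap, the left a black cap.
- strip_start (a point): point on the strip's top centre line, 45 mm left (+y) of the middle of the brass-capped guide, at the strip's resting height, 48 above the bench; axes as the board's. Between the guides nothing else within 40 of the centre line is higher than 33.
- strip_end (a point): point on the strip's top centre line, 235 mm left (+y) of strip_start, near the black-capped guide. The notch, centred 80 to 190 from strip_start (new each time), is a gap in the strip 44 long, cut across its full width; its floor is the key, of the same pale wood. Only shut fingers fit in it.
- strip (a joint): how far the strip is pressed down (m): 0 at rest (top 48 mm above the bench), 0.006 at its stop. It stays level and moves as a whole on springs: 1.8 N starts it, 5.4 N brings it to the stop. A fingertip holds it down anywhere along it; once the whole fingertip is over the notch, the strip springs back up around it.
- key (a joint): how far the key is pressed (m): 0 as found, 0.006 fully home. Block 41 mm long (along the strip), 26 wide, on the floor of the notch; its top is 40 above the bench at 0 (8 below the resting strip), 34 when home. It slides down with about 7 N of friction, has no spring and stays where it is left.
- jaw (a joint): how far the cork-faced clamp jaw, a wooden bar 200 mm long beyond the strip, has drawn back from the ukulele back towards the robot (m): 0 = at its edge, 0.012 = open. It is geared to the key (2 mm for each 1 mm of key); not to be touched.
- back_plate: thin ukulele back, figure-of-eight, 170 x 281 x 4, lying on the board; origin under its middle
- brace: loose spruce stick 12 x 110 x 10 lying on the ukulele back; origin under its centre
- sanding_block: cork block 45 x 75 x 28 on the board's far left corner; origin under its centre
- spool_clamp: small upright clamp: two wooden discs dia. 38 on a steel rod, 78 tall, on the board's far right corner; origin under its centre
- glue: yellow glue bottle dia. 56, 150 tall, on the bench right of the board; origin under its centre
- orange_clamp: orange C-shaped clamp lying flat, 150 x 90 x 18, left of the board; origin under the middle of its back bar
- wax_tin: low round tin dia. 72, 34 tall, on the bench left of the board; origin under its centre

How it is judged:
On the way, in this order (a step that is already met when the one before it is completed fails the run):
1. a fingertip presses the strip down (over 1 mm) within 30 mm of strip_start, measured along the strip (contact force between the fingers and strip above 0.4 N and value of joint strip above 0.001 m and x of the grasp point in the frame of strip_start between -0.035 and 0.035 m and y of the grasp point in the frame of strip_start between -0.03 and 0.03 m), for 0.05 s.
2. a fingertip still presses the strip down, more than 38 mm along from strip_start towards the other guide (contact force between the fingers and strip above 0.4 N and value of joint strip above 0.001 m and x of the grasp point in the frame of strip_start between -0.035 and 0.035 m and y of the grasp point in the frame of strip_start above 0.038 m), for 0.05 s.
3. a fingertip presses the key home (over 5 mm) (value of joint key above 0.005 m and contact force between the fingers and key above 0.5 N), for 0.05 s.
At the end, for the whole second after the job is handed in: the key is pressed home (over 5 of 6 mm), the jaw stands open (over 9.5 mm), the strip is up again (within 1 mm) and none of the other things has moved over 15 mm (value of joint key above 0.005 m and value of joint jaw above 0.0095 m and value of joint strip below 0.001 m and distance of each of back_plate, brace, sanding_block, spool_clamp, glue, orange_clamp, wax_tin from where it was at the start of the episode below 0.015 m); the robot touches nothing.
It fails at once if a bystander or the ukulele back is moved more than 15 mm (distance of any of back_plate, brace, sanding_block, spool_clamp, glue, orange_clamp, wax_tin from where it was at the start of the episode above 0.015 m).
It fails at once if the hand touches the jaw (contact force between any of the fingers, the arm and jaw above 0.3 N).
It fails at once if the strip or the key is forced: over 45 N (contact force between the fingers and strip above 45 N or contact force between the fingers and key above 45 N).
It also fails if it takes over 51 s, if anything falls off the work surface, if the arm or the gripper's body presses on something with over 40 N, if the wrist force passes 120 N, or if a joint passes its speed limit or range.

## Working session

There is one attempt and no reset: what is moved stays moved. The work goes in short steps, Python scripts to look and compute and a tool call to move; the robot and the scene stay as the last step left them, time stands still between calls to the robot, and variables do not carry over. Pictures are saved under pics/ and viewed, at most 10 in all, crops included, and the job is handed in when it is done.

Besides the shell and the picture viewer there is one more tool, called as a command line: name --argument value ..., lists and objects as JSON in quotes. carry_out: Moves the arm, as the interface text tells. Its arguments: {"type":"object","properties":{"plan":{"type":"array"},"claw":{"type":"number"},"grip_force":{"type":"number"}},"required":["plan"]}

```bash
mkdir -p pics
cat > h.py <<'E'
import numpy as np, cv2
from station import monitor, vision, job
def snap(n,f):
    d=vision.grab_frame(n); cv2.imwrite(f,cv2.cvtColor(d["img"],cv2.COLOR_RGB2BGR)); np.savez(f+".npz",K=d["mtx"],E=d["extrinsics"]); return d
def back(f,u,v,z):
    d=np.load(f+".npz"); K,E=d["K"],d["E"]; R,t=E[:3,:3],E[:3,3]
    r=R.T@np.linalg.solve(K,[u,v,1]); c=-R.T@t
    return c+r*(z-c[2])/r[2]
def proj(f,p):
    d=np.load(f+".npz"); q=d["E"][:3,:3]@np.array(p)+d["E"][:3,3]; q=d["K"]@q; return q[:2]/q[2]
E
python3 - <<'E'
from h import *
for n in("top","side"):
    d=snap(n,f"pics/{n}0.png"); print(n,np.round(d["extrinsics"],3).tolist(),d["mtx"].tolist())
a=[cv2.imread(f"pics/{n}0.png") for n in("top","side")]
o=monitor.get_obs();print(o["time"],o["position"],o["orientation"],o["finger_gap"])
cv2.imwrite("pics/t_big.png",cv2.resize(a[0],(800,600),interpolation=cv2.INTER_CUBIC))
cv2.imwrite("pics/s_big.png",cv2.resize(a[1],(800,600),interpolation=cv2.INTER_CUBIC))
E
```

```text
top [[0.013, -1.0, -0.006, 0.05], [-0.975, -0.012, -0.22, 0.605], [0.22, 0.008, -0.975, 0.942], [0.0, 0.0, 0.0, 1.0]] [[431.4803957080782, 0.0, 253.8115555407463], [0.0, 431.4803957080782, 197.7693642050889], [0.0, 0.0, 1.0]]
side [[0.968, -0.251, -0.018, -0.571], [-0.197, -0.71, -0.676, 0.209], [0.157, 0.658, -0.736, 0.85], [0.0, 0.0, 0.0, 1.0]] [[347.46342184557324, 0.0, 261.9440835394264], [0.0, 347.46342184557324, 187.95437884062437], [0.0, 0.0, 1.0]]
0.1 [0.24378543 0.52074362 0.40416112] [ 2.17163528e-01  9.76135101e-01 -4.79018744e-04 -1.90993799e-04] 0.08511736523774124
```

View pics/t_big.png

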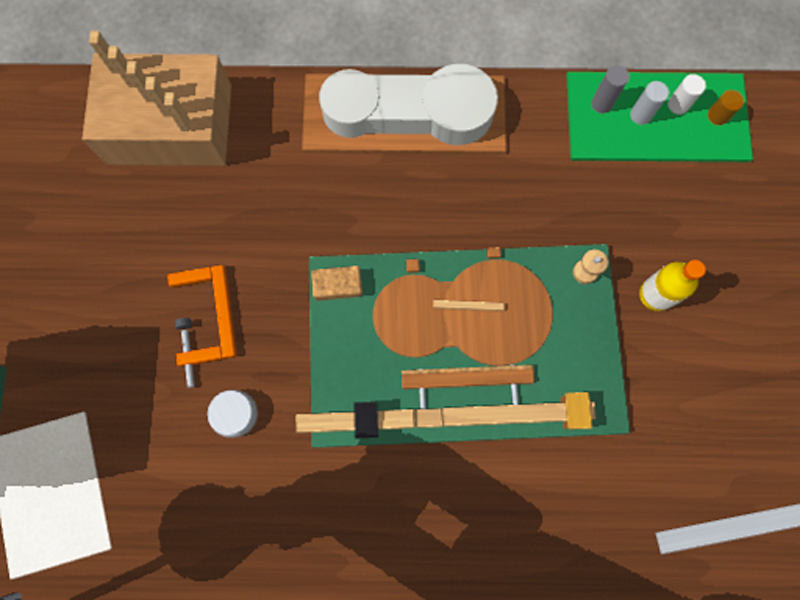

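View pics/s_big.png

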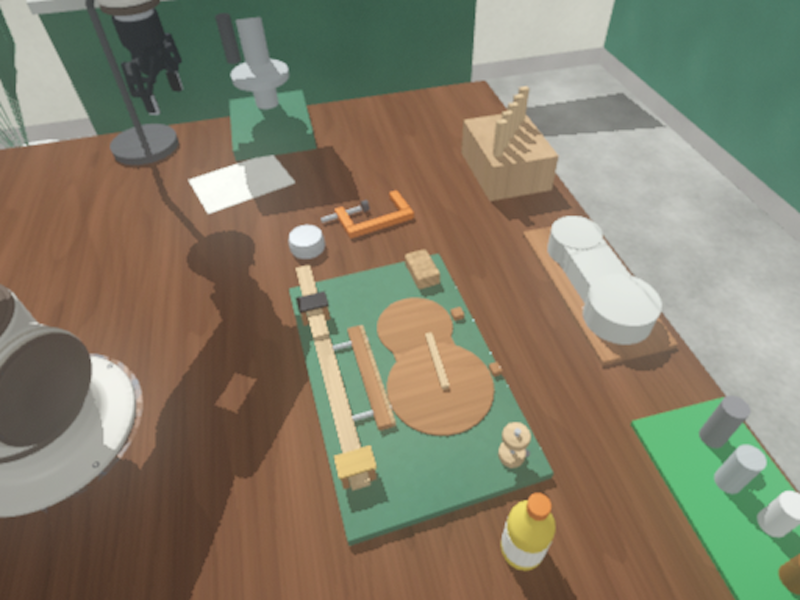

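The top view shows the strip from the brass cap (578,410) to the black cap (367,420), with notch edges perhaps near columns 415–441. The jaw is beyond it at (467,377). I'll enlarge the strip and get the board pose.

Run:
```python
from h import *
a=cv2.imread("pics/top0.png")[225:295,185:410]
cv2.imwrite("pics/crop.png",cv2.resize(a,None,fx=3.5,fy=3.5,interpolation=cv2.INTER_CUBIC))
f="pics/top0.png";s=1/1.5625
C=[back(f,u*s,v*s,.018) for u,v in((309,257),(608,245),(630,432),(312,447))]
print(np.round(C,4)); C=np.array(C)
print([np.linalg.norm(C[i]-C[i-1]) for i in range(4)], C.mean(0))
l=(C[0]+C[3]-C[1]-C[2])/2; x=(C[0]+C[1]-C[2]-C[3])/2
print(np.degrees(np.arctan2(-l[0],l[1])),np.degrees(np.arctan2(x[1],x[0])))
print("strip top", back(f,427*s,418*s,.048),back(f,540*s,413*s,.048), "caps", back(f,367*s,410*s,.06),back(f,578*s,403*s,.06))
```

```text
[[ 0.699   0.1996  0.018 ]
 [ 0.7247 -0.2794  0.018 ]
 [ 0.4296 -0.2961  0.018 ]
 [ 0.4011  0.1825  0.018 ]]
[np.float64(0.298387632018818), np.float64(0.4796600603297461), np.float64(0.29554137237805467), np.float64(0.47948174240796043)] [ 0.56356681 -0.04836413  0.018     ]
3.2403613979887833 3.2578948492881232
strip top [0.4445859  0.01094308 0.048     ] [ 0.45404945 -0.15547328  0.048     ] caps [0.45424012 0.0989697  0.06      ] [ 0.46838279 -0.20892128  0.06      ]
```

View pics/crop.png

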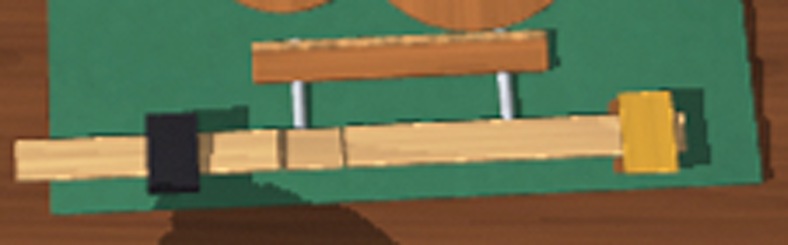

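Run:
```python
from h import *
f="pics/top0.png"
th=np.radians(3.25);R=np.array([[np.cos(th),-np.sin(th)],[np.sin(th),np.cos(th)]]);C=np.array([.5636,-.0484])
B=lambda u,v,z:np.round(1000*R.T@(back(f,185+u/3.5,225+v/3.5,z)[:2]-C),1)
for n,q in dict(nL=(281,149,.048),nR=(345,146,.048),capL=(174,115,.06),capLn=(172,192,.06),brass=(646,92,.06),brassn=(650,172,.06),sf=(430,122,.048),sn=(430,163,.048),sf2=(240,132,.048),sn2=(240,172,.048),jaw=(400,80,.03)).items(): print(n,B(*q))
for y in(-110,125): print(y,C+R@[-.115,y/1000])
print(monitor.get_obs()["position"])
```

```text
nL [-114.8   84.4]
nR [-114.7   42.2]
capL [-90.5 153.4]
capLn [-139.9  156.3]
brass [ -89.1 -155.6]
brassn [-140.6 -152.9]
sf [-101.5  -14.7]
sn [-128.1  -12.8]
sf2 [-102.5  110.8]
sn2 [-128.5  111.9]
jaw [-71.1   1.4]
-110 [ 0.45502116 -0.16474275]
125 [0.44169836 0.06987929]
[0.24378543 0.52074362 0.40416112]
```

The strip sits at board x ≈ -115 and is 26 wide, as specified. The visible gap spans board y 42 to 84, so its centre is about 173 mm from strip_start. I'll move to a point above strip_start with the fingers shut.

carry_out --plan '[12,-38,0,0,0,3,24,-76,0,0,0,6,36,-114,0,0,0,9,48,-152,0,0,0,12,60,-190,0,0,0,15,72,-228,0,0,0,18,84,-266,0,0,0,21,96,-304,0,0,0,24,108,-342,0,0,0,26,120,-380,0,0,0,28.2,132,-418,0,0,0,28.2,141,-457,0,0,0,28.2]' --claw 1 --grip_force 20

```text
time: 1.3
position: [0.3849, 0.0622, 0.4046]
orientation: [-0.027, 1.0, -0.0, 0.0]
ft_force: [0.9, 0.2, -0.6]
finger_gap: 0.0001
grip_force: 0.0
```

carry_out --plan '[12,-38,0,0,0,0,24,-76,0,0,0,0,36,-114,0,0,0,0,48,-152,-15,0,0,0,60,-190,-30,0,0,0,70,-228,-60,0,0,0,70,-228,-90,0,0,0,70,-228,-120,0,0,0,70,-228,-140,0,0,0,70,-228,-150,0,0,0,70,-228,-153,0,0,0,70,-228,-153,0,0,0]'

```text
time: 2.5
position: [0.4549, -0.1642, 0.2521]
orientation: [-0.027, 1.0, -0.0, 0.0]
ft_force: [-0.5, -0.1, 0.8]
finger_gap: -0.0002
grip_force: 0.0
```

Run:
```python
from h import *
t=snap("top","pics/top1.png");s=snap("side","pics/side1.png")
a=cv2.imread("pics/top1.png")[190:300,180:420];b=cv2.imread("pics/side1.png")[150:320,170:340]
cv2.imwrite("pics/c1.png",cv2.resize(b,None,fx=3.4,fy=3.4,interpolation=cv2.INTER_CUBIC))
p=monitor.get_obs()["position"]
print(proj("pics/side1.png",[p[0],p[1],p[2]-.173]),proj("pics/side1.png",[.455,-.1647,.048]))
```

```text
[219.95966025 271.68688158] [221.47998186 278.91173696]
```

View pics/c1.png

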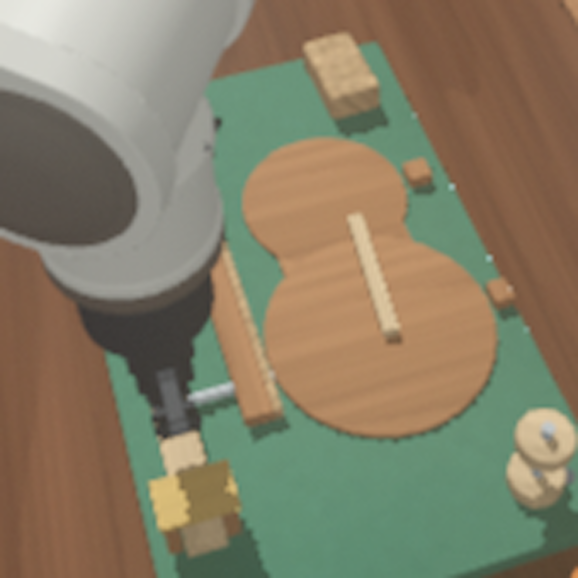

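The side crop shows the shut fingertip at about (175,430), over the strip just left of the brass cap and well clear of the jaw. That matches the projection, so I'll descend gently.

carry_out --plan '[0,0,-10,0,0,0,0,0,-20,0,0,0,0,0,-26,0,0,0,0,0,-29,0,0,0,0,0,-30,0,0,0,0,0,-31,0,0,0,0,0,-32,0,0,0,0,0,-33,0,0,0,0,0,-33.5,0,0,0,0,0,-33.5,0,0,0,0,0,-33.5,0,0,0]'

```text
time: 3.7
position: [0.4548, -0.1643, 0.2183]
orientation: [-0.027, 1.0, -0.0, 0.0]
ft_force: [-1.3, 0.8, 3.8]
finger_gap: -0.0002
grip_force: 1.8
```

carry_out --plan '[0,0,-0.5,0,0,0,-0.3,6,-0.5,0,0,0,-1,18,-0.5,0,0,0,-1.7,30,-0.5,0,0,0,-2.4,42,-0.5,0,0,0,-3.1,54,-0.5,0,0,0,-3.7,66,-0.5,0,0,0,-4.4,78,-0.5,0,0,0,-5.1,90,-0.5,0,0,0,-5.8,102,-0.5,0,0,0,-6.5,114,-0.5,0,0,0,-7.1,126,-0.5,0,0,0]'

```text
time: 4.9
position: [0.4476, -0.0373, 0.2177]
orientation: [-0.027, 1.0, -0.0, -0.0]
ft_force: [1.2, -3.1, 3.6]
finger_gap: 0.0002
grip_force: 2.0
```

carry_out --plan '[-0.3,4,0,0,0,0,-0.5,8,0,0,0,0,-0.7,12,0,0,0,0,-1,16,0,0,0,0,-1.1,20,0,0,0,0,-1.4,24,0,0,0,0,-1.4,24,0,0,0,0,-1.4,24,0,0,0,0]'

```text
time: 5.7
position: [0.4462, -0.0139, 0.2176]
orientation: [-0.027, 1.0, 0.0, -0.0]
ft_force: [-0.3, 2.6, 4.1]
finger_gap: -0.0001
grip_force: 2.1
```

carry_out --plan '[-0.2,4,0,0,0,0,-0.4,8,0,0,0,0,-0.6,11,0,0,0,0,-0.7,14,0,0,0,0,-0.8,16,0,0,0,0,-0.9,18,0,0,0,0,-0.9,18,0,0,0,0,-0.9,18,0,0,0,0]'

```text
time: 6.5
position: [0.4454, 0.0038, 0.2176]
orientation: [-0.027, 1.0, -0.0, -0.0]
ft_force: [-0.5, 0.4, -0.5]
finger_gap: -0.0002
grip_force: 0.0
```

The force has fallen to zero, so the tip is in the notch. I'll centre it and press the key.

carry_out --plan '[-0.1,2,0,0,0,0,-0.2,4,0,0,0,0,-0.2,4,-2,0,0,0,-0.2,4,-4,0,0,0,-0.2,4,-5,0,0,0,-0.2,4,-6,0,0,0,-0.2,4,-7,0,0,0,-0.2,4,-8,0,0,0,-0.2,4,-9,0,0,0,-0.2,4,-9.5,0,0,0,-0.2,4,-9.5,0,0,0]'

```text
time: 7.6
position: [0.4452, 0.0078, 0.2082]
orientation: [-0.027, 1.0, 0.0, 0.0]
ft_force: [-1.4, 0.4, 4.0]
finger_gap: -0.0001
grip_force: 2.2
```

carry_out --plan '[0,0,-0.3,0,0,0,0,0,-0.6,0,0,0,0,0,-0.9,0,0,0,0,0,-1.2,0,0,0,0,0,-1.2,0,0,0]'

```text
time: 8.1
position: [0.4452, 0.0078, 0.2073]
orientation: [-0.027, 1.0, -0.0, 0.0]
ft_force: [-4.4, 1.1, 11.7]
finger_gap: -0.0003
grip_force: 5.9
```

carry_out --plan '[0,0,-0.2,0,0,0,0,0,-0.4,0,0,0,0,0,-0.4,0,0,0,0,0,-0.4,0,0,0]'

```text
time: 8.5
position: [0.4452, 0.0078, 0.2073]
orientation: [-0.027, 1.0, -0.0, 0.0]
ft_force: [-7.6, 2.1, 19.6]
finger_gap: -0.0001
grip_force: 9.6
```

The force rises with no further travel, so the key is home at its stop. I'll lift straight out and back away for a check.

carry_out --plan '[0,0,2,0,0,0,0,0,8,0,0,0,0,0,20,0,0,0,0,0,45,0,0,0,0,0,80,0,0,0,-10,30,110,0,0,0,-25,65,130,0,0,0,-40,105,150,0,0,0,-55,145,160,0,0,0,-70,185,160,0,0,0,-85,225,160,0,0,0,-85,225,160,0,0,0]'

```text
time: 9.7
position: [0.3581, 0.2361, 0.3676]
orientation: [-0.03, 1.0, 0.001, 0.0]
ft_force: [-0.0, -0.9, -0.7]
finger_gap: -0.0001
grip_force: 0.0
```

Run:
```python
from h import *
snap("top","pics/top2.png")
a=[cv2.imread(f"pics/top{i}.png")[145:295,180:410] for i in(0,2)]
cv2.imwrite("pics/c2.png",cv2.resize(np.vstack([x[40:] for x in a]),None,fx=2.7,fy=2.7,interpolation=cv2.INTER_CUBIC))
o=monitor.get_obs();print(o["time"],o["position"],o["ft_force"])
```

```text
9.75 [0.35902824 0.23449878 0.3673843 ] [ 0.70593154 -0.78897812  0.59172346]
```

View pics/c2.png

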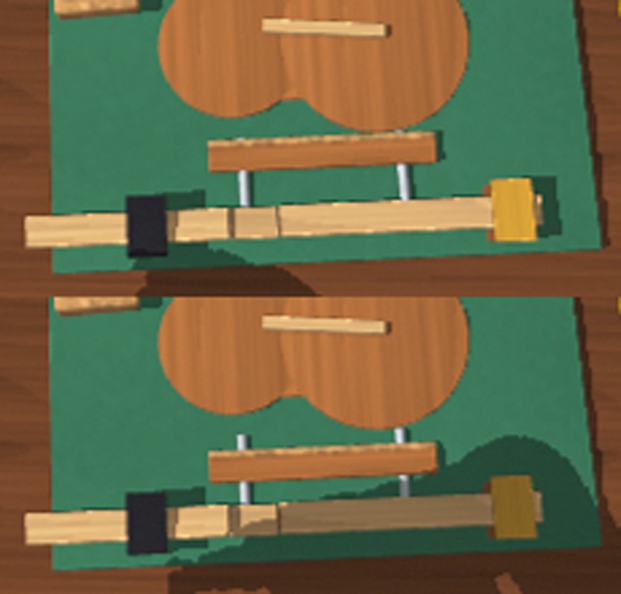

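The bottom half, taken after pressing, shows the jaw drawn back about 12 mm. The jaw's far edge is at row 445, against 135+297 before. The strip is level again, and the ukulele back and brace have not moved.

```bash
python3 -c "
from station import job; print(job.sign_off())"
```

```text
the job is handed in; nothing more can be done
None
```

The job is handed in: the key was pressed to its stop, the jaw drew back about 12 mm by the camera, the strip looks back up and the hand is clear, but sign-off returned no verdict.

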